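Click the blow nozzle into the air coupling

ROBOT

A 6-joint arm with a two-finger parallel gripper is mounted at the origin on the work surface. World frame = base frame: x ahead of the robot, y to its left, z up, the work surface at z = 0. Lengths are in mm, angles in rad, forces in N, time in s.
With the tool pointing down it reaches from about 350 to 975 mm from the base axis. Payload 7.1 kg.
Tool frame: the origin (TCP) lies at the very end of the fingers, on their centre line; the grasp point (between the pads) lies 19 mm behind it; z points along the fingers, y is the line along which they close (so a half turn about z gives the same grasp; the last joint's range is limited). The gripper opens to 88 mm and grips with 3 to 60 N. Pads are 20 mm wide; open, the fingers measure 115 mm over their backs; the gripper's body (75 mm by 178 mm) begins 61 mm behind the grasp point.
Start: joints at [1.156, 0.423, 1.63, -0, 1.089, -0.019], TCP at [240.934, 576.676, 222.675] pointing down, gripper open.
Joint ranges: [-3, 3], [-0.9, 2.11], [0.09, 2.58], [-1.31, 4.45], [0.11, 2.69], [-2.54, 2.54]. Speed limits (rad/s): [2.39, 2.39, 3.01, 3.14, 3.14, 3.14].

INTERFACE

Orientations are given as a rotation vector (axis times angle).
In Python, from workcell import get_obs, get_image, job, models gives the robot as it stands.
- The arm moves only by the tool jog_arm, never from a script. Its argument "increments" is one flat list of numbers, 7 for each row, row after row: the turn, a rotation vector about the tool's x, y, z in degrees, then the shift along the tool's x, y, z in mm, then the opening in per cent of the stroke, from 0 (shut) to 100 (fully open). A call has 1 to 12 rows; each row shifts and turns the commanded pose from where the row before left it, along the tool's axes as they then stand; what a row does not reach is not made up. A row lasts 1/8 s, in which the tool goes at most 62.5 mm and 10.7 degrees, less where a joint would pass 70% of its speed; a pose out of reach is approached as far as the arm can. A call is refused whole if a number of a shift passes 62.5 or a number of a turn 10.7, either way. A call with a gripper value outside its range is refused whole. The fingers move at their own pace and stop on an object; the grip force is fixed at half the most. Time passes only in rows, so rows that do not move let the fingers close. It gives the time, the measured TCP pose, the force, the opening and the grip force at its end, in the units of the state.
- get_obs(): the state, without advancing time (a new reading comes with each control period).
- get_image(name): name is "side" or "top" or "wrist"; returns a dict with "pixels" (420x560x3 uint8, blue, green, red), "depth" (420x560 float32, mm along the optical axis (not along the pixel's ray), 0 where there is no reading), "fx", "fy", "cx", "cy" (pixels), "cam_to_world" (4x4, takes a point from camera to world coordinates); the wrist camera has in their place "tool_from_camera" (4x4, takes a point from camera to tool coordinates, whose origin is the TCP and whose axes are the flange's). Camera axes: x right, y up, looking along -z (the intrinsics and any distortion apply to the point x, -y, -z); pixel columns grow to the right and rows downward; lengths in mm; the calibration is good to about 2 mm. A picture is of the moment at which its call begins: read the wrist's pose just before it.
- job.close_job(): hands the job in; it is judged then, once.
Trained networks look in the newest picture that a camera, given by its name, has taken for a name from the list of things; names that differ only in an ending like _2 or _b are one class to them, and where a whole thing is asked for, a point or a joint stands for the part that bears it (a point fixed in the world has none). Each returns a list of dicts, best first, with "p" (0 to 1); they miss things now and then, are a little off and sometimes report something else, mostly with a low value. They report only what shows in the picture. A call takes as long as a camera call.
- models.look_for(target, camera): "centre" ([x, y, z] in mm, in world coordinates, good to about 4 mm: the middle of the surface that is visible of it).
- models.regions_of(target, camera): "region" (420x560 bool, what is visible of it).
The state is a dict: "t": time; "qpos": joint angles; "qvel": joint speeds; "joint_torque": joint torques, N m; "ee_pos": TCP position; "orientation": TCP orientation; "ft_force": force on the tool from outside, world axes, zero at the start; "moment": the same for the moment, N m; "width": finger opening in mm; "grasp_force": force on a finger pad.
Only numpy, scipy, OpenCV 4.12 (cv2) and the standard library are available. Lean on these libraries where they do the work, as an engineer would, in place of code of your own. Each camera call takes 0.05 s, during which the arm holds its last target. There are 200 camera calls.

TASK

Take the square-bodied blow nozzle out of the wooden rack and push its stem into the open quick coupling on the air manifold, past the spring grip, until it clicks fully home. Push gently once it has bottomed, then give it a light tug upwards to prove that it is held, and let go of it, leaving it upright in the coupling and the other things where they were.

Things in the scene. Friction and masses are not known exactly. Their poses are not given: they have to be found in the camera images.
- nozzle_grip (a point): Centre of the square aluminium grip, 24 x 24 mm, 44 mm high, of the loose blow nozzle (about 180 g). z: the nozzle's axis, up; x, y: square to the grip's flat sides. Above the grip a 14 mm high brass tip; below it a flange of 30 mm diameter, 4 mm thick, then the stem, whose end is 96 mm below this point. It hangs by its flange in one of the rack's two holes.
- stem_end (a point): Centre of the lower end of the nozzle's round steel stem (16 mm diameter, 70 mm long below the flange). The last 10 mm taper to 9 mm diameter; a groove of 9 mm diameter runs from 21 to 29 mm above the end. Axes as nozzle_grip.
- rack: Wooden block fixed to the bench, 70 mm (x) by 170 mm (y) by 80 mm high; origin on the bench under its centre. Two upright through holes of 19 mm diameter at y = -45 and +45 mm hold the two nozzles; which nozzle is in which hole varies.
- lance_grip (a point): Bystander: the other nozzle, in the rack's other hole. Middle of its round aluminium knob (32 mm diameter, from 16 mm below to 16 mm above this point), with a brass tube of 12 mm diameter that ends 32 mm above this point.
- coupling: Aluminium manifold block fixed to the bench, 80 mm (x) by 130 mm (y), 30 mm high, with an upright steel quick coupling on it. Origin on the bench under the coupling's axis; the block reaches from y = -35 to +95 mm. A second outlet at y = +62 mm is shut by a low cap (top at 48 mm). Over 35 N of push or pull on the coupling damages it.
- mouth (a point): Centre of the open coupling's mouth, 102 mm above the bench, z up along the bore: a funnel of 25 mm diameter narrowing within 8 mm to the 17.2 mm bore. In the bore are four spring jaws and, 25 mm below them, a solid stop. How deep they sit varies and cannot be seen: the stem bottoms 45 to 63 mm below the mouth.
- jaw (a joint): How far (m, 0 to 0.005) one of the four hidden spring jaws is pushed outwards: 0 with the jaws in (empty, or snapped into the groove), about 0.002 to 0.003 while the stem spreads them, which takes 5 to 17 N of push. They snap in 2 mm before the stem meets the stop; some 20 N on the stop is plenty.
- collar (a point): Centre of the upper rim of the coupling's knurled steel outer ring, fixed, 45 mm diameter, 24 mm high, rim 4 mm below the mouth. With the jaws in the groove the stem has about 2 mm of upward play and then holds against a pull; 5 to 15 N is a fair tug.
- wrench: Bystander: steel wrench lying on the bench.
- oil_can: Bystander: closed steel can, 60 mm diameter, 110 mm high, standing on the bench; origin under its centre.
- tin: Bystander: open tin, 80 mm diameter, 60 mm high, standing on the bench; origin under its centre.

How it is judged:
By the outcome, as a careful person would: the job done as asked, in the order asked, and still so for the second after the job is handed in, with the robot touching nothing.
It also fails if it takes over 67 s, if anything falls off the work surface, if the arm or the gripper's body presses on something with over 40 N, if the wrist force passes 120 N, or if a joint passes its speed limit or range.

## Working session

There is one attempt and no reset: what is moved stays moved. The work goes in short steps, Python scripts to look and compute and a tool call to move; the robot and the scene stay as the last step left them, time stands still between calls to the robot, and variables do not carry over. Pictures are saved under pics/ and viewed, at most 10 in all, crops included, and the job is handed in when it is done.

Besides the shell and the picture viewer there is one more tool, called in YAML: its name, and indented under it one key for each argument. jog_arm: Moves the arm, as the interface text tells. Its arguments: {"type":"object","properties":{"increments":{"type":"array"}},"required":["increments"]}

```bash
mkdir -p pics; ls; python3 - <<'E'
from workcell import get_obs,get_image,job,models
import cv2,numpy as np
o=get_obs();print(o)
for c in("top","side"):
    im=get_image(c);cv2.imwrite(f"pics/{c}0.png",im["pixels"])
    for n in("nozzle_grip","lance_grip","rack","coupling","mouth","collar","wrench","oil_can","tin"):
        r=models.look_for(n,c)
        print(c,n,[(np.round(d["centre"]),round(d["p"],2)) for d in r[:2]])
E
```

```text
pics
{'t': 0.0, 'qpos': array([ 1.15604108e+00,  4.23830368e-01,  1.63072015e+00, -1.25993671e-05,
        1.08857035e+00, -1.90155484e-02]), 'qvel': array([ 0.00211742,  0.00081714, -0.000463  ,  0.00114267,  0.00060181,
       -0.00106458]), 'joint_torque': array([-1.11491099e-03, -5.44632483e+01, -2.73657238e+01,  6.42422657e-02,
        2.29131652e-02, -1.36774761e-04]), 'ee_pos': array([240.69136499, 576.17992734, 221.89638131]), 'orientation': array([-6.17506337e-01, -3.07998168e+00,  2.34781031e-03]), 'ft_force': array([-0.38010341, -0.12597178, -0.38714326]), 'moment': array([-0.04829202, -0.03359915,  0.01113712]), 'grasp_force': 0.0, 'width': 87.52644888039246}
top nozzle_grip [(array([563., 206., 128.]), 0.41)]
top lance_grip []
top rack [(array([575., 168.,  79.]), 0.6), (array([ 528., -121.,   28.]), 0.29)]
top coupling [(array([ 518., -125.,   32.]), 0.61)]
top mouth [(array([ 525., -123.,   28.]), 0.65)]
top collar [(array([ 526., -122.,   31.]), 0.68)]
top wrench [(array([757., -20.,   7.]), 0.97)]
top oil_can [(array([409., 480., 102.]), 0.91)]
top tin []
side nozzle_grip [(array([570., 225., 115.]), 0.7), (array([574., 236.,  74.]), 0.29)]
side lance_grip [(array([594., 135., 108.]), 0.68)]
side rack [(array([573., 238.,  71.]), 0.66)]
side coupling [(array([ 528., -118.,   28.]), 0.73)]
side mouth [(array([ 529., -118.,   30.]), 0.71)]
side collar [(array([ 526., -119.,   34.]), 0.67), (array([411., 509.,  83.]), 0.62)]
side wrench [(array([761., -15.,  10.]), 0.68)]
side oil_can [(array([412., 508.,  86.]), 0.94)]
side tin [(array([ 456., -439.,   41.]), 0.81)]
```

View pics/top0.png

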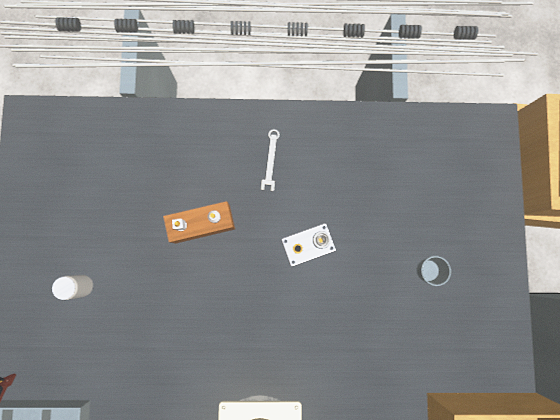

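View pics/side0.png

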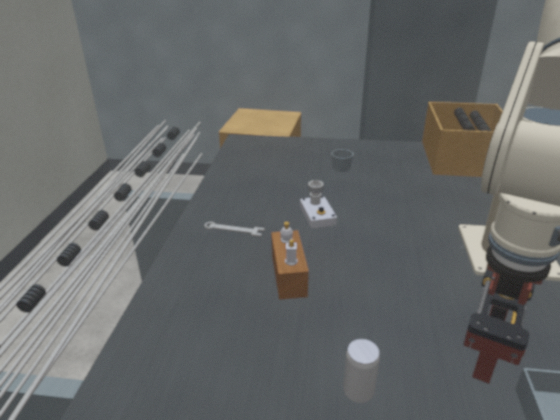

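The top view shows the rack at (198,222), with the square nozzle at (178,224) and the lance at (215,216). The open coupling is at (321,240) and the capped outlet at (298,248). Next I'll get rough positions from depth, then look with the wrist camera.

```bash
cat >h.py <<'E'
from workcell import get_obs,get_image,job,models
import cv2,numpy as np
from scipy.spatial.transform import Rotation as R
def T_of(o):
    T=np.eye(4);T[:3,:3]=R.from_rotvec(o["orientation"]).as_matrix();T[:3,3]=o["ee_pos"];return T
def grab(c):
    o=get_obs();im=get_image(c)
    M=im["cam_to_world"] if c!="wrist" else T_of(o)@im["tool_from_camera"]
    return im,M,o
def cloud(im,M):
    v,u=np.mgrid[0:420,0:560];d=im["depth"]
    P=np.stack([(u-im["cx"])/im["fx"]*d,-(v-im["cy"])/im["fy"]*d,-d,np.ones_like(d)],-1)
    P=(P@M.T)[...,:3];P[d<=0]=np.nan;return P
def atz(im,M,u,v,z):
    r=M[:3,:3]@np.array([(u-im["cx"])/im["fx"],-(v-im["cy"])/im["fy"],-1.]);o=M[:3,3]
    return o+r*(z-o[2])/r[2]
def status():
    o=get_obs();T=T_of(o);print("t",round(o["t"],2),"pos",o["ee_pos"].round(1),"z",T[:3,2].round(4),"yaw y-axis",np.degrees(np.arctan2(T[1,1],T[0,1])).round(2),"F",o["ft_force"].round(1),"w",round(o["width"],1),round(o["grasp_force"],1));return o,T
E
python3 - <<'E'
from h import *
o,T=status();print(T.round(3))
im,M,_=grab("top");P=cloud(im,M)
print(M.round(2),im["fx"])
for n,(u0,u1,v0,v1) in dict(noz=(168,188,214,234),lance=(205,225,207,226),coup=(310,333,228,252)).items():
    Q=P[v0:v1,u0:u1].reshape(-1,3);Q=Q[np.isfinite(Q[:,2])];
    for lo,hi in((60,95),(95,104),(104,160)):
        q=Q[(Q[:,2]>lo)&(Q[:,2]<hi)]
        if len(q):print(n,lo,len(q),q.mean(0).round(1),q.max(0).round(),q.min(0).round())
cv2.imwrite("pics/c.png",cv2.resize(im["pixels"][190:275,150:350],None,fx=4,fy=4,interpolation=2))
im=get_image("wrist");print(im["tool_from_camera"].round(3),im["fx"],im["cx"],im["cy"])
E
```

```text
t 1.0 pos [240.9 576.7 222.7] z [ 0.e+00  1.e-04 -1.e+00] yaw y-axis 67.32 F [ 0.3  0.2 -0.3] w 87.6 0.0
[[-9.23000e-01  3.86000e-01  0.00000e+00  2.40941e+02]
 [ 3.86000e-01  9.23000e-01  0.00000e+00  5.76706e+02]
 [-0.00000e+00  0.00000e+00 -1.00000e+00  2.22690e+02]
 [ 0.00000e+00  0.00000e+00  0.00000e+00  1.00000e+00]]
[[ 1.00000e-02  9.90000e-01 -1.20000e-01  4.74660e+02]
 [-1.00000e+00  1.00000e-02  2.00000e-02 -1.64600e+01]
 [ 2.00000e-02  1.20000e-01  9.90000e-01  1.18754e+03]
 [ 0.00000e+00  0.00000e+00  0.00000e+00  1.00000e+00]] 423.79357031858154
noz 60 268 [573.1 220.3  79.9] [598. 247.  94.] [547. 195.  74.]
noz 95 9 [566.8 202.9 101.1] [580. 209. 104.] [556. 201.  96.]
noz 104 115 [566.9 210.9 127.8] [580. 225. 148.] [555. 200. 105.]
lance 60 253 [593.8 122.9  79.2] [618. 151.  85.] [569.  99.  73.]
lance 95 12 [585.4 121.2 101.4] [604. 141. 104.] [575. 110.  97.]
lance 104 114 [588.5 124.5 114.5] [603. 140. 135.] [575. 110. 104.]
coup 60 87 [ 533.2 -152.1   86.4] [ 556. -130.   95.] [ 511. -175.   62.]
coup 95 140 [ 532.8 -151.9   98.2] [ 555. -132.  104.] [ 511. -173.   95.]
coup 104 3 [ 537.4 -156.7  105.7] [ 544. -147.  106.] [ 526. -162.  104.]
[[-1.00000e-03  9.55000e-01  2.96000e-01  8.15020e+01]
 [ 1.00000e+00  1.00000e-03  0.00000e+00  4.69000e-01]
 [-0.00000e+00  2.96000e-01 -9.55000e-01 -1.62098e+02]
 [ 0.00000e+00  0.00000e+00  0.00000e+00  1.00000e+00]] 309.8579536253227 277.4415161041156 210.5433014785626
```

View pics/c.png

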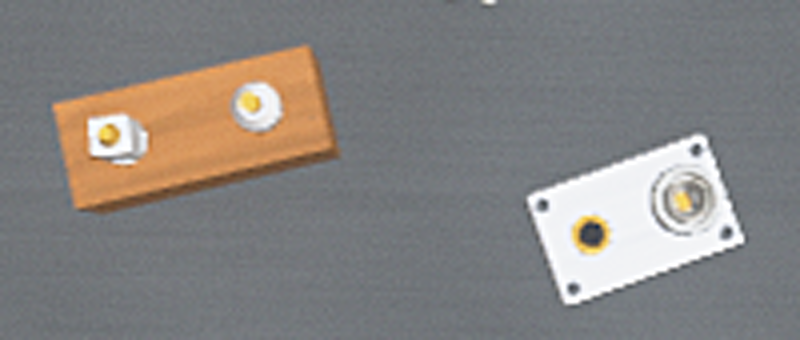

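jog_arm:
  increments: [0,0,0,-44,-21,-2,100,0,0,0,-44,-21,-2,100,0,0,0,-44,-21,-2,100,0,0,0,-44,-21,-2,100,0,0,0,-44,-21,-2,100,0,0,0,-44,-21,-2,100,0,0,0,-44,-21,-2,100,0,0,0,-44,-21,-2,100,0,0,0,-44,-21,-2,100,0,0,0,-44,-21,-2,100,0,0,10,0,0,0,100,0,0,10,0,0,0,100]

```text
t: 2.6
ee_pos: [566.4, 212.4, 242.6]
orientation: [-1.154, -2.922, 0.0]
ft_force: [-0.1, -0.5, -0.3]
width: 87.8
grasp_force: 0.0
```

jog_arm:
  increments: [0,0,10,0,0,0,100,0,0,10,0,0,0,100,0,0,10,0,0,0,100,0,0,10,0,0,0,100,0,0,7,0,0,0,100,0,0,0,0,0,0,100,0,0,0,0,0,0,100]

```text
t: 3.48
ee_pos: [565.9, 213.3, 242.7]
orientation: [2.212, 2.23, -0.0]
ft_force: [-0.1, 0.2, 0.3]
width: 88.1
grasp_force: 0.0
```

```bash
python3 - <<'E'
from h import *
o,T=status()
im,M,o=grab("wrist");P=cloud(im,M)
np.save("n.npy",P);cv2.imwrite("pics/w1.png",im["pixels"])
for z0,z1 in((124,131),(132,146)):
    m=(P[...,2]>z0)&(P[...,2]<z1)&(np.hypot(P[...,0]-567,P[...,1]-212)<25)
    q=P[m];print(len(q),q.mean(0).round(1),q.min(0).round(1),q.max(0).round(1),cv2.minAreaRect(q[:,:2].astype(np.float32)))
    v,u=np.nonzero(m);print(u.min(),u.max(),v.min(),v.max())
E
```

```text
t 3.48 pos [565.9 213.3 242.7] z [-0. -0. -1.] yaw y-axis 0.46 F [-0.1  0.2  0.3] w 88.1 0.0
454 [569.7 213.3 127.9] [557.3 198.8 124. ] [581.8 224.8 130.8] ((569.8372192382812, 211.8380126953125), (23.95609474182129, 23.923093795776367), 5.820467948913574)
268 294 194 221
174 [569.7 213.6 138.9] [563.  207.5 132.1] [576.7 219.1 143.6] ((569.8871459960938, 212.90509033203125), (11.587747573852539, 13.177809715270996), 73.61495208740234)
274 289 202 217
```

View pics/w1.png

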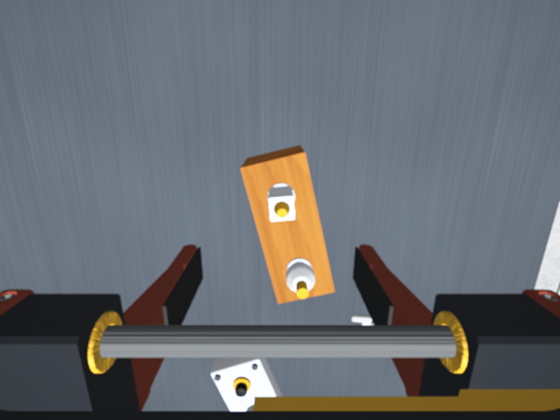

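The wrist view shows the square nozzle at (281,205), centred between the fingers and nearly aligned with them. The lance is at (300,278).

```bash
python3 - <<'E'
from h import *
P=np.load("n.npy")
m=(P[...,2]>92)&(P[...,2]<122)&(np.hypot(P[...,0]-569,P[...,1]-212)<20)
q=P[m];print(len(q),np.median(q[:,1]));q=q[abs(q[:,1]-np.median(q[:,1]))<3]
c=np.polyfit(q[:,0],q[:,1],1);print("face deg",np.degrees(np.arctan(c[0])),"y at 569.8",np.polyval(c,569.8),q[:,0].min(),q[:,0].max())
for a,b,r in((82,90,25),(60,82,60)):
  m=(P[...,2]>a)&(P[...,2]<b)&(np.hypot(P[...,0]-569,P[...,1]-212)<r);print(np.median(P[m],0))
import cv2
im=cv2.imread("pics/w1.png");cv2.imwrite("pics/w1c.png",cv2.resize(im[175:235,240:325],None,fx=8,fy=8,interpolation=cv2.INTER_CUBIC))
E
```

```text
169 223.52431548930923
face deg 5.932842167082283 y at 569.8 223.64510194419188 556.9246313165686 580.5629693775503
[569.78371479 223.79651712  84.10994577]
[572.72647851 210.53124443  79.98562905]
```

View pics/w1c.png

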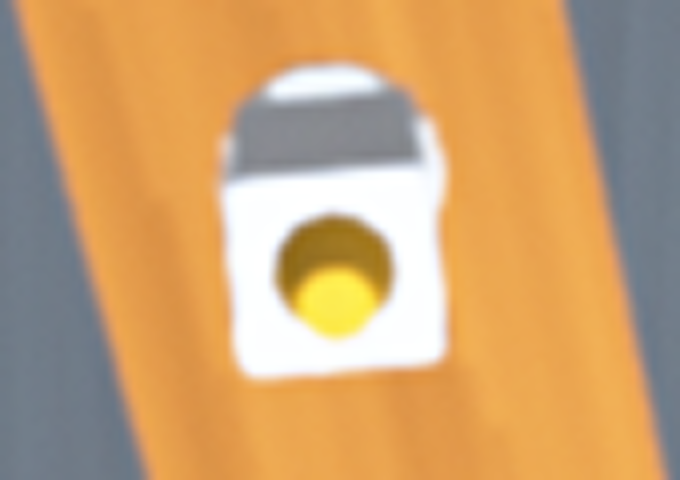

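The grip is turned about +5.5° and centred near (570,212). Its flange sits on the rack at z≈80–84. I'll align, descend and grasp.

jog_arm:
  increments: [0,0,-5,-1.3,4,0,100,0,0,0,0,0,30,100,0,0,0,0,0,35,100,0,0,0,0,0,35,100,0,0,0,0,0,25,100,0,0,0,0,0,20,100,0,0,0,0,0,10,100,0,0,0,0,0,0,100,0,0,0,0,0,0,100]

```text
t: 4.65
ee_pos: [570.6, 212.2, 88.5]
orientation: [2.115, 2.322, 0.002]
ft_force: [0.4, 0.6, -0.2]
width: 87.6
grasp_force: 0.0
```

jog_arm:
  increments: [0,0,0,0,0,0,20,0,0,0,0,0,0,20,0,0,0,0,0,0,15,0,0,0,0,0,0,15,0,0,0,0,0,0,15,0,0,0,0,0,0,15,0,0,0,0,0,0,15,0,0,0,0,0,0,15]

```text
t: 5.65
ee_pos: [569.9, 212.0, 87.6]
orientation: [-2.116, -2.322, 0.0]
ft_force: [-0.6, -0.3, 0.0]
width: 23.5
grasp_force: 30.0
```

```bash
python3 -c "
from h import *
status()"
```

```text
t 5.65 pos [569.9 212.   87.6] z [-1.e-04 -0.e+00 -1.e+00] yaw y-axis 5.32 F [-0.6 -0.3  0. ] w 23.5 30.0
```

jog_arm:
  increments: [0,0,0,0,0,-5,15,0,0,0,0,0,-15,15,0,0,0,0,0,-25,15,0,0,0,0,0,-25,15,0,0,0,0,0,-30,15,0,0,0,0,0,-30,15,0,0,0,0,0,-20,15,0,0,0,0,0,0,15]

```text
t: 6.65
ee_pos: [571.0, 212.4, 240.3]
orientation: [2.114, 2.321, 0.006]
ft_force: [-0.7, 0.3, -1.9]
width: 23.9
grasp_force: 30.0
```

jog_arm:
  increments: [0,0,0,-15,-3,0,15,0,0,0,-35,-6,0,15,0,0,0,-45,-8,0,15,0,0,0,-50,-9,0,15,0,0,0,-50,-9,0,15,0,0,0,-50,-9,0,15,0,0,0,-50,-9,0,15,0,0,0,-45,-8,0,15,0,0,0,-30,-6,0,15,0,0,0,-19,-3,0,15,0,0,0,0,0,0,15,0,0,0,0,0,0,15]

```text
t: 8.15
ee_pos: [536.1, -181.0, 237.3]
orientation: [-2.115, -2.322, 0.0]
ft_force: [0.1, 0.3, -1.8]
width: 23.7
grasp_force: 30.0
```

```bash
python3 - <<'E'
from h import *
o,T=status()
im,M,o=grab("wrist");P=cloud(im,M)
np.save("n2.npy",P);np.save("M2.npy",M);cv2.imwrite("pics/w2.png",im["pixels"])
m=(P[...,2]>94)&(P[...,2]<103)&(np.hypot(P[...,0]-533,P[...,1]+152)<40)
q=P[m];print(len(q),q.mean(0).round(1),q.min(0).round(1),q.max(0).round(1),cv2.minEnclosingCircle(q[:,:2].astype(np.float32)))
E
```

```text
t 8.15 pos [ 536.1 -181.   237.3] z [-7.e-04  6.e-04 -1.e+00] yaw y-axis 5.34 F [ 0.1  0.3 -1.8] w 23.7 30.0
1160 [ 535.3 -154.    98.3] [ 513.4 -176.3   94. ] [ 557.2 -132.3  103. ] ((535.3458862304688, -154.3920440673828), 22.24669647216797)
```

View pics/w2.png

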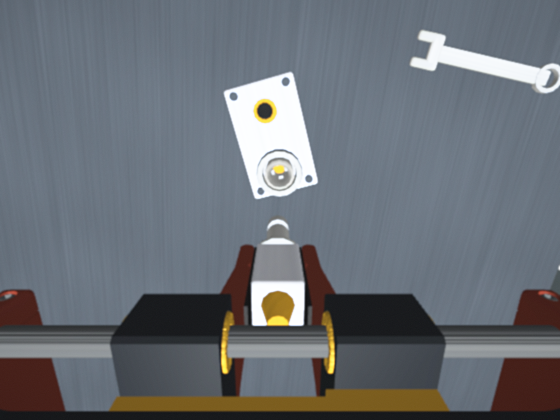

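The nozzle is held upright, with its stem end at (278,228). The mouth is at (279,172). Now I'll measure the stem axis with the same camera, so any camera bias cancels.

```bash
python3 - <<'E'
from h import *
from scipy.optimize import least_squares
P=np.load("n2.npy");o,T=status()
m=(np.hypot(P[...,0]-o["ee_pos"][0],P[...,1]-o["ee_pos"][1])<16)&(P[...,2]>150)&(P[...,2]<250)
q=P[m];v,u=np.nonzero(m);print(len(q))
for z in range(150,250,6):
    s=q[(q[:,2]>=z)&(q[:,2]<z+6)]
    if len(s):
        L=(s-T[:3,3])@T[:3,:3];print(z,len(s),"tool x",L[:,0].max().round(1),"y",L[:,1].min().round(1),L[:,1].max().round(1))
# stem cylinder fit R=8, tilt free
s=q[(q[:,2]>195-24)&(q[:,2]<222)];L=(s-T[:3,3])@T[:3,:3];L=L[L[:,0]>0]
f=lambda p:np.hypot(L[:,0]-p[0]-p[1]*(L[:,2]-40),L[:,1]-p[2]-p[3]*(L[:,2]-40))-8
r=least_squares(f,[0,0,0,0],loss="soft_l1");print("x,tx,y,ty",r.x.round(3),np.abs(r.fun).mean(),len(L))
m=(P[...,2]>94)&(P[...,2]<103)&(np.hypot(P[...,0]-535,P[...,1]+154)<40)
h=cv2.convexHull(P[m][:,:2].astype(np.float32))[:,0]
print(cv2.fitEllipse(h), (np.array([535.3,-154.3,98,1])@np.linalg.inv(T).T).round(1))
for a in((99.5,104,30),(96,99.5,30)):
  k=P[(P[...,2]>a[0])&(P[...,2]<a[1])&(np.hypot(P[...,0]-535,P[...,1]+154)<40)];print(a,len(k),cv2.minEnclosingCircle(k[:,:2].astype(np.float32)))
E
```

```text
t 8.2 pos [ 536.3 -180.8  237.4] z [-5.e-04  5.e-04 -1.e+00] yaw y-axis 5.38 F [-0.2 -0.3 -1.3] w 23.9 30.0
1089
168 33 tool x 7.3 y -7.3 7.5
174 51 tool x 7.5 y -7.9 7.4
180 67 tool x 7.3 y -7.8 8.0
186 30 tool x 7.5 y -7.4 7.6
192 68 tool x 7.7 y -7.3 7.6
198 65 tool x 7.9 y -7.1 7.4
204 65 tool x 7.6 y -7.0 7.1
210 21 tool x 7.6 y -4.1 5.7
228 171 tool x 14.2 y -10.2 10.3
234 169 tool x 14.2 y -12.6 12.2
240 203 tool x 11.8 y -12.4 12.4
246 146 tool x 12.1 y -12.1 12.6
x,tx,y,ty [-0.853 -0.017  0.07  -0.002] 0.29984349218846407 390
((535.3928833007812, -154.32533264160156), (43.8162841796875, 44.198238372802734), 29.716657638549805) [ 26.4   1.6 139.5   1. ]
(99.5, 104, 30) 271 ((536.075927734375, -154.7209930419922), 20.035274505615234)
(96, 99.5, 30) 785 ((535.4541625976562, -154.34423828125), 22.229602813720703)
```

jog_arm:
  increments: [0,0,0,14,1,0,15,0,0,0,13.4,0.5,0,15,0,0,0,0,0,20,15,0,0,0,0,0,20,15,0,0,0,0,0,8,15,0,0,0,0,0,0,15,0,0,0,0,0,0,15]

```text
t: 9.07
ee_pos: [535.8, -154.3, 190.4]
orientation: [2.115, 2.322, 0.001]
ft_force: [-0.8, 0.1, -0.9]
width: 24.1
grasp_force: 30.0
```

```bash
python3 - <<'E'
from h import *
from scipy.optimize import least_squares
o,T=status()
im,M,o=grab("wrist");P=cloud(im,M)
cv2.imwrite("pics/w3.png",cv2.resize(im["pixels"][150:330,170:390],None,fx=3,fy=3,interpolation=cv2.INTER_CUBIC))
Q=(P-T[:3,3])@T[:3,:3]
m=(np.hypot(P[...,0]-535,P[...,1]+154)<30)&(P[...,2]>92)&(P[...,2]<100)
k=Q[m];print(len(k),k.max(0),k.min(0));h=cv2.convexHull(k[:,:2].astype(np.float32))[:,0]
h=h[h[:,0]>0];r=least_squares(lambda p:np.hypot(h[:,0]-p[0],h[:,1]-p[1])-22.3,[0,0],loss="soft_l1");print("collar tool xy",r.x,np.abs(r.fun).mean())
L=Q[(np.hypot(Q[...,0],Q[...,1])<12)&(Q[...,0]>0)&(Q[...,2]>20)&(Q[...,2]<46)]
r=least_squares(lambda p:np.hypot(L[:,0]-p[0]-p[1]*(L[:,2]-33),L[:,1]-p[2]-p[3]*(L[:,2]-33))-8,[0,0,0,0],loss="soft_l1");print("stem x,tx,y,ty",r.x.round(3),np.abs(r.fun).mean(),len(L))
E
```

```text
t 9.07 pos [ 535.8 -154.3  190.4] z [ 1.1e-03 -3.0e-04 -1.0e+00] yaw y-axis 5.34 F [-0.8  0.1 -0.9] w 24.1 30.0
1046 [22.68594046 21.61395689 98.40804545] [-19.56499668 -22.89232393  90.40110427]
collar tool xy [ 0.28045344 -0.65410641] 0.21502746374673537
stem x,tx,y,ty [-0.514  0.003  0.207 -0.002] 0.15448754814806717 223
```

View pics/w3.png

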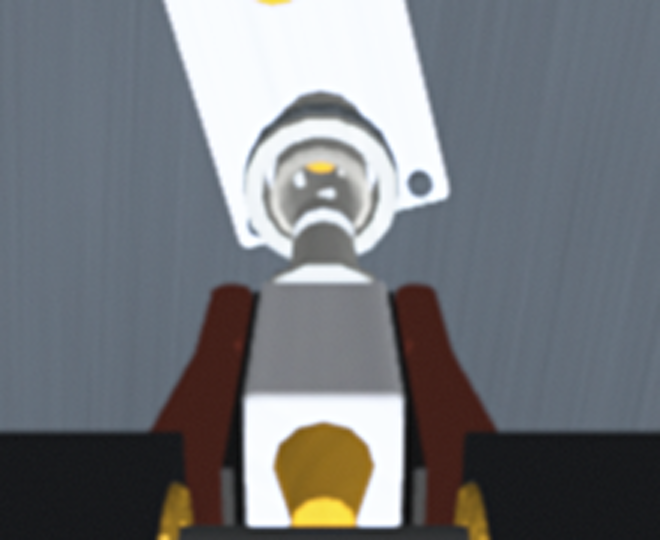

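In the crop the stem (column 324) sits nearly over the mouth (column 322). I'll make a small correction and start entering.

jog_arm:
  increments: [0,0,0,0.6,-0.6,0,15,0,0,0,0,0,5,15,0,0,0,0,0,5,15,0,0,0,0,0,4,15,0,0,0,0,0,3,15,0,0,0,0,0,2,15,0,0,0,0,0,0,15]

```text
t: 10.0
ee_pos: [534.6, -153.8, 170.5]
orientation: [-2.116, -2.322, 0.0]
ft_force: [-0.2, -0.9, -2.2]
width: 23.8
grasp_force: 30.0
```

jog_arm:
  increments: [0,0,0,0,0,2,15,0,0,0,0,0,2,15,0,0,0,0,0,2,15,0,0,0,0,0,0,15]

```text
t: 10.5
ee_pos: [534.5, -153.8, 164.5]
orientation: [-2.116, -2.322, 0.0]
ft_force: [0.4, -0.3, -1.7]
width: 23.8
grasp_force: 30.0
```

jog_arm:
  increments: [0,0,0,0,0,2,15,0,0,0,0,0,2,15,0,0,0,0,0,2,15,0,0,0,0,0,0,15]

```text
t: 11.0
ee_pos: [534.6, -153.9, 158.5]
orientation: [-2.116, -2.322, 0.0]
ft_force: [-0.0, 0.3, -0.3]
width: 23.9
grasp_force: 30.0
```

jog_arm:
  increments: [0,0,0,0,0,2,15,0,0,0,0,0,2,15,0,0,0,0,0,1,15]

```text
t: 11.38
ee_pos: [534.6, -153.9, 153.5]
orientation: [-2.116, -2.322, 0.0]
ft_force: [-0.6, -1.0, -1.4]
width: 24.1
grasp_force: 30.0
```

jog_arm:
  increments: [0,0,0,0,0,2,15,0,0,0,0,0,2,15,0,0,0,0,0,1,15]

```text
t: 11.75
ee_pos: [535.2, -154.0, 149.2]
orientation: [2.115, 2.321, 0.001]
ft_force: [-0.1, 0.8, 5.1]
width: 23.8
grasp_force: 30.0
```

The jaws start to engage at about 30 mm depth.

jog_arm:
  increments: [0,0,0,0,0,1,15,0,0,0,0,0,1,15,0,0,0,0,0,1,15]

```text
t: 12.12
ee_pos: [535.4, -154.1, 146.5]
orientation: [2.115, 2.321, 0.001]
ft_force: [0.3, 0.5, 6.6]
width: 23.6
grasp_force: 30.0
```

jog_arm:
  increments: [0,0,0,0,0,1,15,0,0,0,0,0,1,15,0,0,0,0,0,1,15]

```text
t: 12.5
ee_pos: [535.3, -154.1, 143.3]
orientation: [2.115, 2.321, 0.001]
ft_force: [0.2, -0.2, 3.6]
width: 23.9
grasp_force: 30.0
```

jog_arm:
  increments: [0,0,0,0,0,1,15,0,0,0,0,0,1,15,0,0,0,0,0,1,15]

```text
t: 12.88
ee_pos: [534.8, -153.9, 139.7]
orientation: [2.116, 2.322, 0.0]
ft_force: [0.8, -0.9, 3.1]
width: 23.8
grasp_force: 30.0
```

jog_arm:
  increments: [0,0,0,0,0,1,15,0,0,0,0,0,1,15,0,0,0,0,0,1,15]

```text
t: 13.25
ee_pos: [534.6, -153.8, 136.6]
orientation: [-2.116, -2.322, 0.0]
ft_force: [0.3, -0.2, 3.1]
width: 24.0
grasp_force: 30.0
```

jog_arm:
  increments: [0,0,0,0,0,1,15,0,0,0,0,0,1,15]

```text
t: 13.5
ee_pos: [534.6, -153.9, 134.6]
orientation: [-2.116, -2.322, 0.0]
ft_force: [-0.2, -0.4, 3.4]
width: 23.9
grasp_force: 30.0
```

jog_arm:
  increments: [0,0,0,0,0,1,15,0,0,0,0,0,0,15]

```text
t: 13.75
ee_pos: [534.6, -153.8, 133.5]
orientation: [-2.116, -2.322, 0.0]
ft_force: [1.3, -0.5, 0.8]
width: 23.7
grasp_force: 30.0
```

jog_arm:
  increments: [0,0,0,0,0,1,15,0,0,0,0,0,0,15]

```text
t: 14.0
ee_pos: [534.6, -153.8, 132.5]
orientation: [-2.116, -2.322, 0.0]
ft_force: [1.0, 0.1, 2.2]
width: 24.1
grasp_force: 30.0
```

jog_arm:
  increments: [0,0,0,0,0,1,15,0,0,0,0,0,0,15]

```text
t: 14.25
ee_pos: [534.6, -153.9, 131.6]
orientation: [-2.116, -2.322, 0.0]
ft_force: [1.3, -0.3, 1.8]
width: 23.8
grasp_force: 30.0
```

jog_arm:
  increments: [0,0,0,0,0,1,15,0,0,0,0,0,0,15]

```text
t: 14.5
ee_pos: [534.6, -153.9, 130.6]
orientation: [-2.116, -2.322, 0.0]
ft_force: [1.3, -0.7, 1.4]
width: 24.0
grasp_force: 30.0
```

jog_arm:
  increments: [0,0,0,0,0,1,15,0,0,0,0,0,0,15]

```text
t: 14.75
ee_pos: [534.5, -153.8, 129.3]
orientation: [-2.116, -2.322, 0.0]
ft_force: [1.6, -0.3, -1.2]
width: 24.1
grasp_force: 30.0
```

jog_arm:
  increments: [0,0,0,0,0,0.7,15,0,0,0,0,0,0,15]

```text
t: 15.0
ee_pos: [534.6, -153.8, 128.7]
orientation: [-2.116, -2.322, 0.0]
ft_force: [0.5, -0.8, -3.2]
width: 23.5
grasp_force: 30.0
```

The force turned negative, so the jaws have snapped in. The stop should be about 2 mm further.

jog_arm:
  increments: [0,0,0,0,0,0.7,15,0,0,0,0,0,0,15]

```text
t: 15.25
ee_pos: [534.5, -153.8, 128.2]
orientation: [-2.116, -2.322, 0.0]
ft_force: [1.6, -0.7, -2.7]
width: 23.7
grasp_force: 30.0
```

jog_arm:
  increments: [0,0,0,0,0,0.5,15,0,0,0,0,0,0,15]

```text
t: 15.5
ee_pos: [534.5, -153.8, 127.7]
orientation: [-2.116, -2.322, 0.0]
ft_force: [0.4, -0.7, -0.4]
width: 23.9
grasp_force: 30.0
```

jog_arm:
  increments: [0,0,0,0,0,0.5,15,0,0,0,0,0,0,15]

```text
t: 15.75
ee_pos: [534.6, -153.9, 127.5]
orientation: [-2.116, -2.322, 0.0]
ft_force: [-0.4, -0.3, 2.8]
width: 23.4
grasp_force: 30.0
```

jog_arm:
  increments: [0,0,0,0,0,0.4,15,0,0,0,0,0,0,15]

```text
t: 16.0
ee_pos: [534.6, -153.9, 127.5]
orientation: [-2.116, -2.322, 0.0]
ft_force: [-1.0, 0.3, 6.6]
width: 23.3
grasp_force: 30.0
```

jog_arm:
  increments: [0,0,0,0,0,0.4,15,0,0,0,0,0,0,15]

```text
t: 16.25
ee_pos: [534.7, -153.9, 127.4]
orientation: [2.116, 2.322, 0.0]
ft_force: [-2.4, 0.6, 10.7]
width: 23.9
grasp_force: 30.0
```

jog_arm:
  increments: [0,0,0,0,0,0.4,15,0,0,0,0,0,0,15]

```text
t: 16.5
ee_pos: [534.7, -153.9, 127.4]
orientation: [2.116, 2.322, 0.0]
ft_force: [-3.2, 0.8, 14.8]
width: 24.0
grasp_force: 30.0
```

jog_arm:
  increments: [0,0,0,0,0,-1,15,0,0,0,0,0,-0.5,15,0,0,0,0,0,-1,15,0,0,0,0,0,-1,15,0,0,0,0,0,0,15]

```text
t: 17.12
ee_pos: [534.6, -153.8, 129.4]
orientation: [-2.116, -2.322, 0.0]
ft_force: [0.2, -0.2, -2.1]
width: 23.8
grasp_force: 30.0
```

jog_arm:
  increments: [0,0,0,0,0,-0.5,15,0,0,0,0,0,0,15]

```text
t: 17.38
ee_pos: [534.5, -153.8, 129.7]
orientation: [-2.116, -2.322, 0.0]
ft_force: [2.4, -1.1, -7.4]
width: 23.6
grasp_force: 30.0
```

jog_arm:
  increments: [0,0,0,0,0,-0.5,15,0,0,0,0,0,0,15,0,0,0,0,0,0,15]

```text
t: 17.75
ee_pos: [534.5, -153.8, 129.8]
orientation: [-2.116, -2.322, 0.0]
ft_force: [5.7, -0.9, -19.3]
width: 23.9
grasp_force: 30.0
```

It holds. The pull is slightly high, so I'll ease to about 10 N briefly and then to neutral.

jog_arm:
  increments: [0,0,0,0,0,0.5,15,0,0,0,0,0,0,15,0,0,0,0,0,0,15]

```text
t: 18.12
ee_pos: [534.5, -153.8, 129.8]
orientation: [-2.116, -2.322, 0.0]
ft_force: [3.7, -1.7, -18.2]
width: 23.9
grasp_force: 30.0
```

jog_arm:
  increments: [0,0,0,0,0,0.8,15,0,0,0,0,0,0.6,15,0,0,0,0,0,0.4,15,0,0,0,0,0,0,15]

```text
t: 18.62
ee_pos: [534.9, -153.9, 128.9]
orientation: [2.116, 2.322, 0.0]
ft_force: [0.0, -0.2, -1.8]
width: 23.7
grasp_force: 30.0
```

jog_arm:
  increments: [0,0,0,0,0,0.7,15,0,0,0,0,0,0.5,15,0,0,0,0,0,0,15,0,0,0,0,0,0,15]

```text
t: 19.12
ee_pos: [534.8, -153.9, 127.5]
orientation: [2.116, 2.322, 0.0]
ft_force: [-0.9, 0.7, 5.7]
width: 23.6
grasp_force: 30.0
```

jog_arm:
  increments: [0,0,0,0,0,0,40,0,0,0,0,0,0,70,0,0,0,0,0,0,100,0,0,0,0,0,0,100,0,0,0,0,0,0,100,0,0,0,0,0,0,100]

```text
t: 19.88
ee_pos: [534.7, -153.8, 127.1]
orientation: [2.116, 2.322, 0.0]
ft_force: [-0.0, 0.2, 0.3]
width: 80.4
grasp_force: 0.0
```

jog_arm:
  increments: [0,0,0,0,0,-10,100,0,0,0,0,0,-20,100,0,0,0,0,0,-30,100,0,0,0,0,0,-30,100,0,0,0,0,0,-20,100,0,0,0,0,0,-10,100,0,0,0,0,0,0,100,0,0,0,0,0,0,100]

```text
t: 20.88
ee_pos: [534.1, -153.7, 246.3]
orientation: [-2.115, -2.321, 0.001]
ft_force: [0.6, 0.1, -0.2]
width: 87.9
grasp_force: 0.0
```

```bash
python3 - <<'E'
from h import *
o,T=status()
im,M,o=grab("wrist");P=cloud(im,M);cv2.imwrite("pics/w4.png",im["pixels"])
m=(np.hypot(P[...,0]-535,P[...,1]+154)<20)
for a,b in((168,175),(176,192)):
    q=P[m&(P[...,2]>a)&(P[...,2]<b)];print(a,len(q),np.median(q,0).round(1) if len(q) else "",q.max(0) if len(q) else "")
E
```

```text
t 20.88 pos [ 534.1 -153.7  246.3] z [-1.3e-03  4.0e-04 -1.0e+00] yaw y-axis 5.32 F [ 0.6  0.1 -0.2] w 87.9 0.0
168 332 [ 534.1 -149.7  168.7] [ 547.2054682  -142.62638254  174.98973609]
176 169 [ 535.1 -152.8  181.6] [ 541.01535108 -147.98749321  183.40141547]
```

View pics/w4.png

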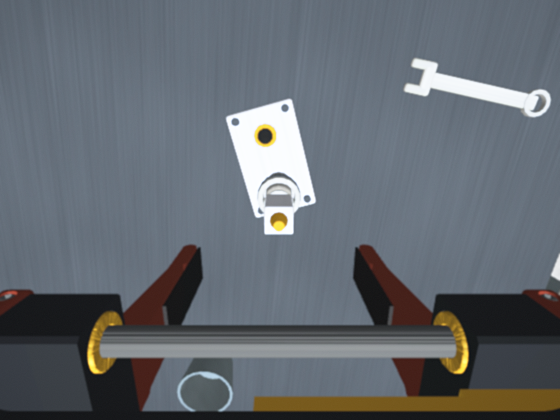

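The nozzle stands upright in the coupling at (279,210). Its tip is at z≈182, which matches the seated depth, and the gripper is clear of it. I'll hand in.

```bash
python3 -c "
from workcell import job
print(job.close_job())"
```

```text
the job is handed in; nothing more can be done
None
```

The nozzle is clicked home in the coupling, was pushed to about 15 N on the stop, held an upward tug that peaked near 17–19 N (above the 5–15 N you called fair, below the 35 N limit), and was released upright; the job is handed in.

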